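Slide a topped-up spray bottle home in the clamping jig and clamp it

ROBOT

A 6-joint arm with a two-finger parallel gripper is mounted at the origin on the work surface; the furniture and walls round the work are solid. World frame = base frame: x ahead of the robot, y to its left, z up, the work surface at z = 0. Lengths are in m, angles in rad, forces in N, time in s.
With the tool pointing down it reaches from about 0.25 to 0.8 m from the base axis. Payload 8.5 kg.
Tool frame: the origin (TCP) lies at the very end of the fingers, on their centre line; the grasp point (between the pads) lies 19 mm behind it (bot.grip_depth is the z of the grasp point in the tool frame, in m); z points along the fingers, y is the line along which they close (so a half turn about z gives the same grasp; the last joint's range is limited). The gripper opens to 85 mm and grips with 20 to 120 N. Pads are 22 mm wide; open, the fingers measure 114 mm over their backs; the gripper's body (76 mm by 85 mm) begins 54 mm behind the grasp point. The pads swing forward as they close: fully open they stand 13 mm farther back than shut.
Start: joints at [-1.316, 0.238, -0.013, 1.319, 0, 1.571], TCP at [0.132, -0.508, 0.231] pointing down, gripper open.
Joint ranges: [-2.66, 2.66], [-1.03, 1.9], [-1.14, 1.46], [-1.82, 2.27], [-1.45, 1.34], [-3.14, 3.14]. Speed limits (rad/s): [2.22, 2.22, 2.79, 3.14, 3.14, 3.14].

INTERFACE

Orientations are given as a unit quaternion [x, y, z, w].
In Python, from bench import status, snapshot, workorder, bot gives the robot as it stands. The module is installed in compiled form; this text tells all that it offers.
- The arm moves only by the tool play_rows, never from a script. Its argument "targets" is one flat list of numbers, 7 for each row, row after row: the shift along the tool's x, y, z in m, then the turn, a rotation vector about the tool's x, y, z in degrees, then the finger opening in m, from 0 to 0.0854. A call has 1 to 20 rows; each row shifts and turns the commanded pose from where the row before left it, along the tool's axes as they then stand; what a row does not reach is not made up. A row lasts 1/8 s, in which the tool goes at most 62.5 mm and 10.7 degrees, less where a joint would pass 70% of its speed; a pose out of reach is approached as far as the arm can. A call is refused whole if a number of a shift passes 0.0625 or a number of a turn 10.7, either way. A call with a gripper value outside its range is refused whole. The fingers move at their own pace and stop on an object; the grip force is fixed at half the most. Time passes only in rows, so rows that do not move let the fingers close. It gives the time, the measured TCP pose, the force, the opening and the grip force at its end, in the units of the state.
- status.state(): the state, without advancing time (a new reading comes with each control period).
- snapshot(name): name is "side" or "top"; returns a dict with "img" (400x640x3 uint8, red, green, blue), "depth" (400x640 float32, m along the optical axis (not along the pixel's ray), 0 where there is no reading), "mtx" (3x3 intrinsics, pixels), "rvec" (rotation vector, rad) and "tvec" (3), from world to camera coordinates, as OpenCV has them. Camera axes: x right, y down, z forward; pixel columns grow to the right and rows downward; lengths in m; the calibration is good to about 2 mm. A picture is of the moment at which its call begins.
- workorder.sign_off(): hands the job in; it is judged then, once.
The state is a dict: "t": time; "joint_pos": joint angles; "dq": joint speeds; "effort": joint torques, N m; "ee_pos": TCP position; "ee_rot": TCP orientation; "ft_force": force on the tool from outside, world axes, zero at the start; "ft_torque": the same for the moment, N m; "width": finger opening in m; "finger_force": force on a finger pad.
Only numpy, scipy, OpenCV 4.12 (cv2) and the standard library are available. Lean on these libraries where they do the work, as an engineer would, in place of code of your own. Each camera call takes 0.05 s, during which the arm holds its last target. There are 200 camera calls.

TASK

The tall spray bottle has just been topped up and its trigger head is not screwed tight yet, so it must not be lifted, tipped, knocked or touched on the upper half or the head. Push it along the bench, low down on its body and standing upright, into the open bay of the clamping jig until you feel it rest against the rubber nose of the end stop - gently, the nose should only be lightly pressed - and then swing the cam lever all the way over so that the bottle is clamped against the fence. Leave the brushes, handles and glue bottle around it where they are.

Things in the scene. Friction and masses are not known exactly. Their poses are not given: they have to be found in the camera images.
- sprayer: the spray bottle: round upright body 65 mm across, straight walls to about 130 mm, trigger head on top, 214 mm tall, 0.35 to 0.65 kg, friction on the bench about 0.5 to 0.7. Origin on its underside, 8.5 mm off the body's axis; x points away from the nozzle, which juts 17 mm past the wall at 203 mm height. It may be turned any way; its yaw does not matter.
- sprayer_foot (a point): the point on the bench under the axis of the bottle's round body (the wall is 32.5 mm all round it).
- jig: the clamping jig, bolted down: a 6 mm grey U-shaped base plate 112 x 183 mm; the bottle stands on the bench itself in its bay. Origin on the bench at the bottle axis's place with the stop at its middle setting; +x = direction of sliding in (bay open to -x), +y = fence side. A lead-in plate 38 mm high flares from x -26, y +41 to x -62, y +64 mm, one 26 mm high from x -24, y -45 to x -58, y -68.
- fence_face (a point): middle of the fence's rubber face, 27 mm high, at x = +3, y = +33 mm in the jig's frame; the face runs along x from -25 to +31 mm, up to 44 mm high, and gives about 3 N per mm. Opposite it the open cam's steel disc (12 to 34 mm high) reaches y about -38 mm, so the open bay is about 70 mm wide.
- stop_mid (a point): where the face of the end stop's rubber nose (24 mm across, axis along x, 24 mm high) stands at the middle setting: x = +33 mm in the jig's frame. The screw may be set up to 10 mm nearer or farther along x; this is not reported: feel for it. The nose gives 2.5 N per mm, 9 mm at most. Pushing with over 12 N is too rough.
- cam_pivot (a point): the upright pivot of the cam lever, at x = 0, y = -56 mm in the jig's frame, given at 40 mm height.
- lever_grip (a point): middle of the upright black grip at the end of the cam lever: 19 mm thick, 42 to 92 mm above the bench, this point at 70 mm; 100 mm from the pivot. The lever itself is a flat bar 34 to 42 mm above the bench.
- cam_lever (a joint): cam lever angle, rad: 0 fully open, lever pointing 65 degrees clockwise (from above) of the jig's +x; grows as the lever swings on clockwise past the jig's -y to point along -x at 1.95, its end stop, where the cam is just past its highest point. It stays where it is left (stiff pivot); 4 N at the grip moves it, up to 10 under load. The cam meets the bottle at about 0.9.
- brush_a: finished shaving brush, black handle and pale hair, about 61 x 64 x 123 mm, standing on its handle; bystander. Origin at the middle of its underside, z up.
- brush_b: second finished shaving brush of the same look, about 60 x 65 x 125 mm, standing; bystander. Origin at the middle of its underside.
- glue: glue squeeze bottle, white round body 54 mm across, 161 mm tall with a pointed orange nozzle; bystander, not the bottle of this job. Origin at the middle of its underside.
- handle_a: empty black resin brush handle, 40 mm across, 61 mm tall, standing; bystander. Origin at the middle of its underside.
- handle_b: second empty black handle, the same; bystander.
Not all that is in view belongs to the job. Several things look just like the sprayer: the one meant starts farthest to the robot's right.

How it is judged:
On the way, in this order (a step that is already met when the one before it is completed fails the run):
1. the bottle stands upright and rests against the nose of the end stop while the cam lever is still open (contact force between sprayer and stop_nose_c0 above 0.3 N and angle between sprayer's own z axis and vertical below 0.08 rad and value of joint cam_lever below 0.5 rad), for 0.2 s.
2. the cam lever is swung fully over (value of joint cam_lever above 1.85 rad), for 0.1 s.
At the end, for the whole second after the job is handed in: the bottle stands upright (within 0.08 rad) and still, resting against the end stop's nose (contact force over 0.3 N), the cam lever is fully over (beyond 1.85 of 1.95 rad) and the cam presses on the bottle with more than 2 N (contact force between sprayer and stop_nose_c0 above 0.3 N and angle between sprayer's own z axis and vertical below 0.08 rad and value of joint cam_lever above 1.85 rad and contact force between sprayer and cam_lever above 2 N and linear speed of sprayer below 0.01 m/s); the robot touches nothing.
It fails at once if the bottle tips by more than 0.15 rad (angle between sprayer's own z axis and vertical above 0.15 rad).
It fails at once if the bottle is lifted off the bench by more than 6 mm (height (world z) of sprayer above 0.006 m).
It fails at once if the robot presses on the bottle with more than 12 N, or before clamping the bottle presses on the end stop's nose with more than 12 N (contact force between any of the fingers, the arm and sprayer above 12 N or (contact force between sprayer and stop_nose_c0 above 12 N and value of joint cam_lever below 0.5 rad)).
It fails at once if the bottle is touched on its upper half (grasp point above 100 mm) or its head is touched ((height (world z) of the grasp point above 0.1 m and contact force between the fingers and sprayer above 0.3 N) or contact force between any of the arm, the fingers and sprayer_c1 above 0.3 N or contact force between any of the arm, the fingers and sprayer_c3 above 0.3 N).
It fails at once if a brush, handle or the glue bottle is moved by more than 20 mm (distance of any of brush_a, brush_b, glue, handle_a, handle_b from where it was at the start of the episode above 0.02 m).
It also fails if it takes over 72 s, if anything falls off the work surface, if the arm or the gripper's body presses on something with over 40 N, if the wrist force passes 120 N, or if a joint passes its speed limit or range.

## Working session

There is one attempt and no reset: what is moved stays moved. The work goes in short steps, Python scripts to look and compute and a tool call to move; the robot and the scene stay as the last step left them, time stands still between calls to the robot, and variables do not carry over. Pictures are saved under pics/ and viewed, at most 10 in all, crops included, and the job is handed in when it is done.

Besides the shell and the picture viewer there is one more tool, called after ">>>" by a JSON object that holds its "fn" and its "kwargs". play_rows: Moves the arm, as the interface text tells. Its arguments: {"type":"object","properties":{"targets":{"type":"array","items":{"type":"number"}}},"required":["targets"]}

```bash
mkdir -p pics; cat > h.py <<'E'
import numpy as np,cv2
from bench import status,snapshot,workorder,bot
def take(n,f):
    s=snapshot(n); cv2.imwrite(f'pics/{f}.png',s['img'][:,:,::-1]); np.savez(f'pics/{f}.npz',**s); return s
def load(f): return dict(np.load(f'pics/{f}.npz'))
def cam(s):
    R=cv2.Rodrigues(s['rvec'])[0]; return R,-R.T@np.ravel(s['tvec'])
def ray(s,u,v,z):
    R,c=cam(s); d=R.T@np.linalg.inv(s['mtx'])@np.array([u,v,1.]); return c+d*(z-c[2])/d[2]
def cloud(s):
    R,c=cam(s); v,u=np.mgrid[0:400,0:640]; d=s['depth']
    p=np.stack([u,v,np.ones_like(u)],-1)@np.linalg.inv(s['mtx']).T*d[...,None]
    return (p-np.ravel(s['tvec']))@R
def proj(s,p): return cv2.projectPoints(np.array(p,float).reshape(-1,3),s['rvec'],s['tvec'],s['mtx'],None)[0].reshape(-1,2)
E
python3 - <<'E'
from h import *
for n in('top','side'):
    s=take(n,n+'0'); print(n,cam(s)[1],cam(s)[0][2])
print(status.state())
E
```

```text
top [ 0.45928852 -0.01099756  0.96742615] [ 0.1461572   0.052554   -0.98786444]
side [ 0.24261226 -0.48047397  0.64709582] [ 0.38559517  0.62509001 -0.6786596 ]
{'t': 0.1, 'joint_pos': array([-1.31598520e+00,  2.38733926e-01, -1.41356699e-02,  1.31921437e+00,
        3.74673243e-05,  1.57081380e+00]), 'dq': array([ 0.00154804, -0.00264624,  0.00225659,  0.00041992,  0.00025739,
        0.00064633]), 'effort': array([-1.00067932e-04, -5.39719069e+01,  3.47000384e+01,  1.34139421e-02,
        1.00872160e-04, -9.81260939e-06]), 'ee_pos': array([ 0.1322527 , -0.50769477,  0.23074837]), 'ee_rot': array([ 9.91895789e-01,  1.27052462e-01, -6.32281972e-05, -6.40980722e-04]), 'ft_force': array([-0.14816632,  1.13177002, -0.51423133]), 'ft_torque': array([-0.02990641, -0.00197259, -0.0111591 ]), 'finger_force': 0.0, 'width': 0.0852273487974379}
```

View pics/top0.png

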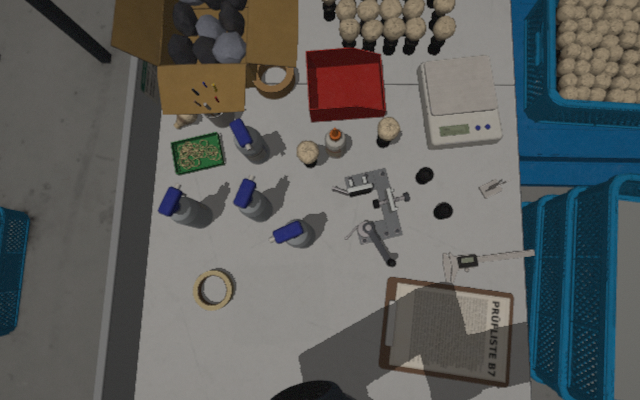

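View pics/side0.png

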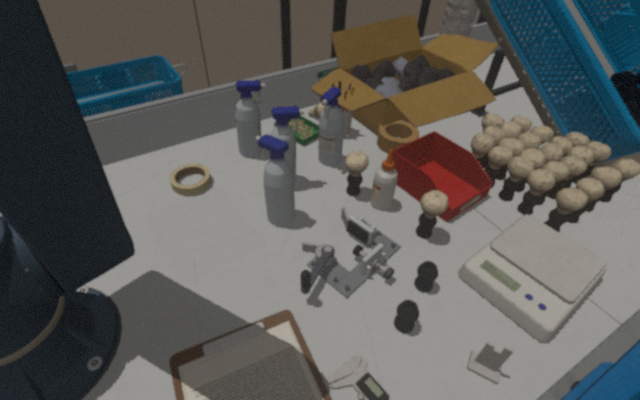

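The top view shows four blue-headed sprayers, with heads at about (173,202), (245,193), (241,133) and (288,233). The jig is at about (375,205), with the lever grip at (391,262). The glue is at (335,140), brushes at (308,150) and (388,130), and handles at (424,175) and (443,211).

```bash
python3 - <<'E'
from h import *
for n in('top0','side0'):
    s=load(n); P=cloud(s); img=s['img'].astype(np.uint8); hsv=cv2.cvtColor(img,cv2.COLOR_RGB2HSV)
    m=cv2.inRange(hsv,(112,100,30),(130,255,255))
    k,l,st,c=cv2.connectedComponentsWithStats(m)
    print(n,[ray(s,*p,0).round(3).tolist()for p in[(0,0),(639,0),(0,399),(639,399)]])
    for i in range(1,k):
        if st[i,4]<60: continue
        q=P[(l==i)&(s['depth']>0)]; print(c[i].round(),st[i,4],np.median(q,0).round(3),q.max(0).round(3))
    # bodies: points 40..125mm: cluster on xy
    z=P[...,2]; mm=((z>.03)&(z<.25)&(s['depth']>0)&(P[...,0]>.1)&(P[...,0]<.75)).astype(np.uint8)
    k,l,st,c=cv2.connectedComponentsWithStats(mm)
    for i in range(1,k):
        if st[i,4]<80: continue
        q=P[l==i]; print('  c',c[i].round(),st[i,4],q.min(0).round(3),q.max(0).round(3))
s=load('top0')
crop=s['img'][150:290,230:470]; cv2.imwrite('pics/crop1.png',cv2.resize(crop[:,:,::-1],None,fx=3.3,fy=3.3,interpolation=cv2.INTER_CUBIC))
E
```

```text
top0 [[1.195, 1.023, 0.0], [1.179, -0.837, 0.0], [0.067, 0.84, 0.0], [0.14, -0.737, 0.0]]
[240. 132.] 337 [0.714 0.199 0.213] [0.745 0.222 0.217]
[245. 193.] 389 [0.581 0.182 0.213] [0.612 0.204 0.217]
[170. 202.] 425 [0.559 0.341 0.213] [0.591 0.365 0.217]
[288. 232.] 393 [0.502 0.087 0.213] [0.526 0.118 0.217]
  c [248. 141.] 1025 [0.677 0.173 0.031] [0.749 0.235 0.217]
  c [122. 268.] 8538 [0.1   0.488 0.03 ] [0.75  0.512 0.146]
  c [335. 143.] 471 [ 0.713 -0.031  0.03 ] [0.75  0.023 0.162]
  c [386. 137.] 148 [ 0.737 -0.152  0.044] [ 0.75  -0.109  0.118]
  c [307. 152.] 444 [0.674 0.035 0.042] [0.728 0.09  0.122]
  c [425. 175.] 198 [ 0.645 -0.251  0.042] [ 0.683 -0.214  0.065]
  c [608. 285.] 3922 [ 0.147 -0.762  0.03 ] [ 0.675 -0.614  0.066]
  c [251. 201.] 1056 [0.538 0.157 0.03 ] [0.621 0.216 0.217]
  c [356. 188.] 304 [ 0.608 -0.098  0.03 ] [0.66  0.003 0.053]
  c [183. 208.] 1353 [0.517 0.317 0.03 ] [0.6   0.37  0.217]
  c [390. 199.] 156 [ 0.569 -0.168  0.03 ] [ 0.627 -0.134  0.057]
  c [444. 211.] 207 [ 0.555 -0.297  0.041] [ 0.593 -0.259  0.067]
  c [294. 234.] 902 [0.47
[... 675 characters left out ...]
68.] 608 [0.673 0.034 0.031] [0.732 0.085 0.12 ]
  c [384. 181.] 832 [ 0.712 -0.034  0.03 ] [0.75  0.017 0.161]
  c [427. 206.] 235 [ 0.735 -0.154  0.071] [ 0.75  -0.113  0.117]
  c [359. 225.] 401 [ 0.607 -0.101  0.03 ] [0.66 0.   0.05]
  c [ 92. 259.] 3004 [ 0.1   -0.063  0.141] [ 0.205 -0.005  0.25 ]
  c [315. 268.] 673 [ 0.434 -0.155  0.031] [ 0.54  -0.067  0.093]
  c [372. 257.] 288 [ 0.569 -0.167  0.03 ] [ 0.628 -0.13   0.054]
  c [427. 272.] 370 [ 0.645 -0.255  0.031] [ 0.68  -0.215  0.064]
  c [472. 274.] 119 [ 0.743 -0.309  0.03 ] [ 0.75  -0.253  0.042]
  c [407. 312.] 439 [ 0.554 -0.3    0.031] [ 0.589 -0.262  0.064]
  c [494. 355.] 438 [ 0.629 -0.426  0.03 ] [ 0.648 -0.394  0.084]
```

View pics/crop1.png

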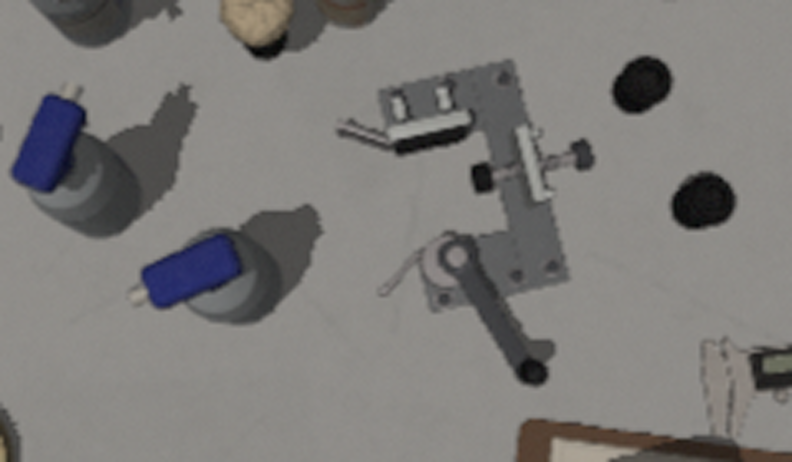

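The crop confirms the choice. Of the four look-alikes at (173,202), (245,193), (241,133) and (288,233), the last has the smallest y (about 0.085), so it is farthest to the robot's right and is the sprayer meant. In the jig, the fence is the black strip at crop (397-470,140), the nose is at crop (482,178), the pivot at (457,257) and the grip at (532,372).

```bash
python3 - <<'E'
from h import *
from scipy.optimize import least_squares
for n in('top0','side0'):
    s=load(n);P=cloud(s);z=P[...,2];x=P[...,0];y=P[...,1];v=s['depth']>0
    m=v&(z>.02)&(z<.12)&(abs(x-.5)<.05)&(abs(y-.075)<.055)
    q=P[m]
    r=least_squares(lambda c:np.hypot(q[:,0]-c[0],q[:,1]-c[1])-.0325,[.5,.075],loss='soft_l1',f_scale=.002)
    print(n,'foot',r.x.round(4),len(q),abs(r.fun).mean())
    g=P[v&(z>.055)&(z<.1)&(x>.41)&(x<.5)&(y<-.1)&(y>-.18)]
    r=least_squares(lambda c:np.hypot(g[:,0]-c[0],g[:,1]-c[1])-.0095,g.mean(0)[:2],loss='soft_l1',f_scale=.002)
    print(' grip',r.x.round(4),g.mean(0).round(4),len(g))
    g=P[v&(z>.085)&(z<.1)&(x>.41)&(x<.5)&(y<-.1)&(y>-.18)]; print(' griptop',g.mean(0).round(4),len(g))
    hsv=cv2.cvtColor(s['img'],cv2.COLOR_RGB2HSV); dark=hsv[...,2]<60
    f=P[v&dark&(z>.02)&(z<.06)&(x>.58)&(x<.66)&(y<.0)&(y>-.09)]
    print(' fence dark',len(f),f.min(0).round(3),f.max(0).round(3)); 
    t=f[f[:,2]>.036]; c=t.mean(0); U=np.linalg.svd((t-c)[:,:2])[2]; print('  top',c.round(4),U[0].round(3), np.ptp((t-c)[:,:2]@U[0]))
    d=P[v&dark&(z>.008)&(z<.06)&(x>.57)&(x<.64)&(y<-.09)&(y>-.13)]; print(' nose',len(d),d.min(0).round(3),d.max(0).round(3))
s=load('top0')
for k,(u,w,zz) in dict(pivot=(368.5,227.9,.048),grip=(391.2,262.7,.092),plateTL=(230+378/3.3,150+92/3.3,.006),plateTR=(230+515/3.3,150+62/3.3,.006),plateBR=(230+570/3.3,150+278/3.3,.006),plateBL=(230+432/3.3,150+312/3.3,.006)).items(): print(k,ray(s,u,w,zz).round(4))
P=cloud(s); print(P[226:231,366:372,2].round(3))
E
```

```text
top0 foot [0.5045 0.0778] 97 0.000656989008308127
 grip [ 0.4428 -0.145 ] [ 0.4427 -0.1416  0.0869] 58
 griptop [ 0.4422 -0.1429  0.0907] 44
 fence dark 79 [ 0.608 -0.089  0.025] [ 0.625 -0.043  0.046]
  top [ 0.6166 -0.0667  0.0433] [ 0.252 -0.968] 0.04705237154942127
 nose 55 [ 0.58  -0.118  0.029] [ 0.628 -0.091  0.045]
side0 foot [0.5043 0.0761] 957 0.0008311046922368068
 grip [ 0.4435 -0.1439] [ 0.4401 -0.1491  0.0786] 160
 griptop [ 0.4418 -0.1471  0.0894] 65
 fence dark 156 [ 0.607 -0.09   0.02 ] [ 0.622 -0.048  0.046]
  top [ 0.6151 -0.0696  0.042 ] [ 0.252 -0.968] 0.04360860979496813
 nose 97 [ 0.579 -0.121  0.015] [ 0.629 -0.09   0.046]
pivot [ 0.5259 -0.0924  0.048 ]
grip [ 0.443  -0.1417  0.092 ]
plateTL [ 0.6605 -0.0317  0.006 ]
plateTR [ 0.6871 -0.1413  0.006 ]
plateBR [ 0.5148 -0.1842  0.006 ]
plateBL [ 0.4854 -0.077   0.006 ]
[[0.051 0.05  0.047 0.051 0.049 0.04 ]
 [0.05  0.046 0.049 0.052 0.047 0.041]
 [0.049 0.045 0.046 0.047 0.049 0.044]
 [0.049 0.05  0.049 0.048 0.048 0.042]
 [0.047 0.047 0.05  0.05  0.042 0.044]]
```

```bash
cat >> h.py <<'E'
from scipy.spatial.transform import Rotation as Ro
def ori(hdeg,tilt):  # tool z tilted 'tilt' deg from down toward heading h; tool y horizontal, h+90
    h=np.radians(hdeg);t=np.radians(tilt)
    z=np.array([np.sin(t)*np.cos(h),np.sin(t)*np.sin(h),-np.cos(t)]); y=np.array([-np.sin(h),np.cos(h),0])
    return Ro.from_matrix(np.c_[np.cross(y,z),y,z])
def plan(way,w,start=None):  # way: (pos,Rot,rows)
    st=status.state(); p,R=(st['ee_pos'],Ro.from_quat(st['ee_rot'])) if start is None else start
    out=[]
    for q,S,n in way:
        q=np.array(q,float); rv=((R.inv()*S).as_rotvec())/n; d=(q-p)/n
        for i in range(n):
            row=list(np.round(R.inv().apply(d),4))+list(np.round(np.degrees(rv),2))+[w]
            out.append(', '.join(f'{v:g}' for v in row)); R=R*Ro.from_rotvec(rv); p=p+d
    print(',\n'.join(out)); return p,R
J0=np.array([.5803,-.0788]);ex=np.array([.242,-.970]);ey=np.array([.970,.242])
def jw(x,y): return J0+ex*x/1e3+ey*y/1e3
def wj(p): d=np.array(p)[:2]-J0; return np.array([d@ex,d@ey])*1e3
E
python3 - <<'E'
from h import *
st=status.state();R0=Ro.from_quat(st['ee_rot'])
A=ori(-65,45); mid=Ro.from_rotvec(np.radians([0,0,45]))*R0
plan([([.33,-.2,.27],mid,7),([.40,.07,.27],ori(-65,15),7),([.455,.18,.2],A,5)],.03)
E
```

```text
0.0384, -0.0354, -0.0056, 0, -0.01, -6.43, 0.03,
0.0421, -0.0309, -0.0056, 0, -0.01, -6.43, 0.03,
0.0453, -0.026, -0.0056, 0, -0.01, -6.43, 0.03,
0.048, -0.0207, -0.0056, 0, -0.01, -6.43, 0.03,
0.05, -0.0152, -0.0056, 0, -0.01, -6.43, 0.03,
0.0514, -0.0096, -0.0056, 0, -0.01, -6.43, 0.03,
0.0521, -0.0037, -0.0056, 0, -0.01, -6.43, 0.03,
0.0383, -0.0109, 0, -1.05, -1.98, -7.87, 0.03,
0.0394, -0.0055, -0.0015, -1.05, -1.98, -7.87, 0.03,
0.0397, -0, -0.0029, -1.05, -1.98, -7.87, 0.03,
0.0392, 0.0054, -0.0042, -1.05, -1.98, -7.87, 0.03,
0.038, 0.0108, -0.0054, -1.05, -1.98, -7.87, 0.03,
0.0359, 0.016, -0.0064, -1.05, -1.98, -7.87, 0.03,
0.0331, 0.0209, -0.0073, -1.05, -1.98, -7.87, 0.03,
0.0184, 0.0193, 0.0096, -0, -6, -0, 0.03,
0.0193, 0.0193, 0.0076, -0, -6, -0, 0.03,
0.02, 0.0193, 0.0055, -0, -6, -0, 0.03,
0.0204, 0.0193, 0.0034, -0, -6, -0, 0.03,
0.0207, 0.0193, 0.0013, -0, -6, -0, 0.03
```

>>> {"fn": "play_rows", "kwargs": {"targets": [0.038,-0.035,-0.006,0,0,-6.4,0.03,0.042,-0.031,-0.006,0,0,-6.4,0.03,0.045,-0.026,-0.006,0,0,-6.4,0.03,0.048,-0.021,-0.006,0,0,-6.4,0.03,0.05,-0.015,-0.006,0,0,-6.4,0.03,0.051,-0.01,-0.006,0,0,-6.4,0.03,0.052,-0.004,-0.006,0,0,-6.4,0.03,0.038,-0.011,0,-1,-2,-7.9,0.03,0.039,-0.005,-0.001,-1,-2,-7.9,0.03,0.04,0,-0.003,-1,-2,-7.9,0.03,0.039,0.005,-0.004,-1,-2,-7.9,0.03,0.038,0.011,-0.005,-1,-2,-7.9,0.03,0.036,0.016,-0.006,-1,-2,-7.9,0.03,0.033,0.021,-0.007,-1,-2,-7.9,0.03]}}

```text
t: 1.85
ee_pos: [0.3995, 0.0692, 0.2711]
ee_rot: [0.53, 0.838, -0.073, 0.109]
ft_force: [0.8, 0.0, 0.5]
width: 0.0302
finger_force: 0.0
```

```bash
python3 - <<'E'
from h import *
st=status.state(); print(st['t'],st['joint_pos'].round(2),st['ee_pos'].round(3),st['ft_force'].round(2)); print(Ro.from_quat(st['ee_rot']).as_matrix().round(2))
plan([([.46,.18,.2],ori(-65,45),5),([.46,.172,.022],ori(-65,45),5)],.03)
E
```

```text
1.85 [ 0.37 -0.   -0.22  1.34 -0.26  1.5 ] [0.4   0.069 0.271] [0.84 0.04 0.48]
[[-0.41  0.9   0.11]
 [ 0.87  0.43 -0.24]
 [-0.26 -0.01 -0.97]]
0.018, 0.0205, 0.0097, -0.04, -5.98, 0.08, 0.03,
0.019, 0.0204, 0.0078, -0.04, -5.98, 0.08, 0.03,
0.0197, 0.0204, 0.0058, -0.04, -5.98, 0.08, 0.03,
0.0202, 0.0204, 0.0037, -0.04, -5.98, 0.08, 0.03,
0.0206, 0.0204, 0.0016, -0.04, -5.98, 0.08, 0.03,
0.0241, -0.0007, 0.0262, 0, 0, 0, 0.03,
0.0241, -0.0007, 0.0262, 0, 0, 0, 0.03,
0.0241, -0.0007, 0.0262, 0, 0, 0, 0.03,
0.0241, -0.0007, 0.0262, 0, 0, 0, 0.03,
0.0241, -0.0007, 0.0262, 0, 0, 0, 0.03
```

>>> {"fn": "play_rows", "kwargs": {"targets": [0.018,0.0205,0.0095,0,-6,0,0.03,0.019,0.0205,0.008,0,-6,0,0.03,0.02,0.0205,0.006,0,-6,0,0.03,0.02,0.0205,0.004,0,-6,0,0.03,0.0205,0.0205,0.0015,0,-6,0,0.03,0.024,-0.001,0.026,0,0,0,0.03,0.024,-0.001,0.026,0,0,0,0.03,0.024,-0.001,0.026,0,0,0,0.03,0.024,-0.001,0.026,0,0,0,0.03,0.024,-0.001,0.026,0,0,0,0.03,0,0,0,0,0,0,0.03]}}

```text
t: 3.22
ee_pos: [0.457, 0.1682, 0.0214]
ee_rot: [0.495, 0.78, -0.21, 0.321]
ft_force: [-0.0, -0.3, 0.5]
width: 0.0301
finger_force: 0.0
```

```bash
python3 - <<'E'
from h import *
st=status.state(); print(st['t'],st['joint_pos'].round(2),st['ee_pos'].round(4),st['ft_force'].round(2)); print(Ro.from_quat(st['ee_rot']).as_matrix().round(3))
s=take('side','side1'); P=cloud(s)
u=slice(140,420)
cv2.imwrite('pics/c2.png',cv2.resize(s['img'][60:320,140:460,::-1],None,fx=2.3,fy=2.3))
# refine jig: fence rubber in jig frame, from side0/top0
for n in('side0','top0'):
    s=load(n);P=cloud(s);hsv=cv2.cvtColor(s['img'],cv2.COLOR_RGB2HSV)
    d=P[...,:2]-J0; X=d@ex*1e3;Y=d@ey*1e3;z=P[...,2]; dark=(hsv[...,2]<60)&(s['depth']>0)
    m=dark&(z>.015)&(z<.05)&(X>-40)&(X<45)
    f=m&(Y>15)&(Y<50); a=m&(abs(Y)<16)&(X>5)
    print(n,'fence X',np.percentile(X[f],[2,98]).round(1),'Y',np.percentile(Y[f],[2,50,98]).round(1),'nose',a.sum(),X[a].min().round(1) if a.any() else 0,np.percentile(Y[a],[2,98]).round(1) if a.any() else 0)
E
```

```text
3.225 [ 0.78  0.58 -0.37  0.97 -0.73  2.04] [0.457  0.1682 0.0214] [-0.01 -0.32  0.48]
[[-0.304  0.906  0.293]
 [ 0.637  0.422 -0.645]
 [-0.709 -0.01  -0.706]]
side0 fence X [-20.4  29.8] Y [33.1 35.  40.2] nose 42 31.9 [-9.6  5.8]
top0 fence X [-25.3  27.2] Y [34.2 37.3 42.4] nose 43 26.6 [-8.1 11. ]
```

View pics/c2.png

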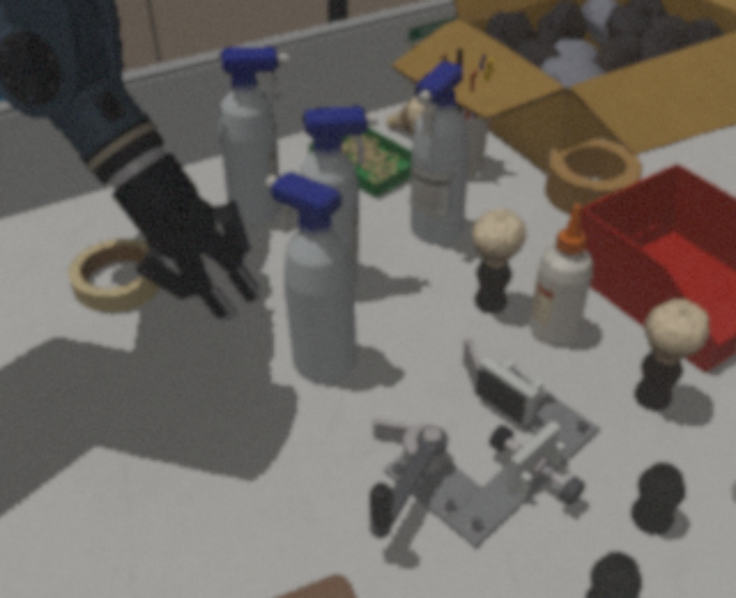

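The picture shows the open fingertips at crop (235,300), behind the bottle, whose foot is at crop (325,370), with the way to the jig clear. Next I move up to contact.

>>> {"fn": "play_rows", "kwargs": {"targets": [-0.007,0.0045,0.007,0,0,0,0.03,-0.007,0,0.007,0,0,0,0.03,-0.007,0,0.007,0,0,0,0.03,-0.007,0,0.007,0,0,0,0.03,-0.006,0,0.006,0,0,0,0.03,-0.004,0,0.004,0,0,0,0.03,-0.0015,0,0.0015,0,0,0,0.03,-0.0015,0,0.0015,0,0,0,0.03,-0.0015,0,0.0015,0,0,0,0.03,-0.0015,0,0.0015,0,0,0,0.03,-0.0015,0,0.0015,0,0,0,0.03]}}

```text
t: 4.65
ee_pos: [0.4895, 0.1129, 0.023]
ee_rot: [0.495, 0.78, -0.208, 0.322]
ft_force: [0.8, 0.6, 0.2]
width: 0.0298
finger_force: 0.0
```

```bash
cat >> h.py <<'E'
def foot(f,guess):
    from scipy.optimize import least_squares
    s=take('side',f);P=cloud(s);hsv=cv2.cvtColor(s['img'],cv2.COLOR_RGB2HSV)
    m=(s['depth']>0)&(P[...,2]>.02)&(P[...,2]<.125)&(np.hypot(P[...,0]-guess[0],P[...,1]-guess[1])<.042)&(hsv[...,2]>75)
    q=P[m]; r=least_squares(lambda c:np.hypot(q[:,0]-c[0],q[:,1]-c[1])-.0325,guess[:2],loss='soft_l1',f_scale=.0015)
    st=status.state();h=np.array([.4226,-.9063]);n=np.array([.9063,.4226]); d=r.x-st['ee_pos'][:2]
    b=P[(P[...,2]>.19)&(hsv[...,0]>110)&(hsv[...,0]<132)&(hsv[...,1]>90)&(np.hypot(P[...,0]-guess[0],P[...,1]-guess[1])<.08)]
    print('t',st['t'],'tcp',st['ee_pos'].round(4),'F',st['ft_force'].round(2),'foot',r.x.round(4),'jig',wj(r.x).round(1),'fwd,lat',(d@h).round(4),(d@n).round(4),len(q),'head z',np.median(b[:,2]).round(3) if len(b) else 0)
    return r.x
E
python3 -c "
from h import *
foot('f1',[.5045,.077])"
```

```text
t 4.7 tcp [0.4895 0.1127 0.023 ] F [-0.11  0.07 -0.08] foot [0.5041 0.0761] jig [-168.7  -36.5] fwd,lat 0.0393 -0.0023 1021 head z 0.212
```

>>> {"fn": "play_rows", "kwargs": {"targets": [-0.001,-0.002,0.001,0,0,0,0.03,-0.001,0,0.001,0,0,0,0.03,-0.001,0,0.001,0,0,0,0.03,-0.001,0,0.001,0,0,0,0.03,-0.0015,0,0.0015,0,0,0,0.03,-0.0015,0,0.0015,0,0,0,0.03,-0.002,0.0003,0.002,0,0,0,0.03,-0.002,0.0003,0.002,0,0,0,0.03,-0.002,0.0003,0.002,0,0,0,0.03,-0.002,0.0003,0.002,0,0,0,0.03]}}

```text
t: 5.95
ee_pos: [0.4977, 0.0932, 0.023]
ee_rot: [0.496, 0.78, -0.208, 0.322]
ft_force: [-1.8, 2.7, 1.2]
width: 0.0304
finger_force: 1.4
```

```bash
python3 -c "
from h import *
foot('f2',[.509,.066])"
```

```text
t 6.0 tcp [0.4979 0.0929 0.0231] F [-1.36  0.46  0.72] foot [0.5116 0.063 ] jig [-154.2  -32.3] fwd,lat 0.0329 -0.0002 1031 head z 0.212
```

>>> {"fn": "play_rows", "kwargs": {"targets": [-0.002,0.0003,0.002,0,0,0,0.03,-0.002,0.0003,0.002,0,0,0,0.03,-0.002,0.0003,0.002,0,0,0,0.03,-0.002,0.0003,0.002,0,0,0,0.03,-0.002,0.0003,0.002,0,0,0,0.03,-0.002,0.0003,0.002,0,0,0,0.03,-0.002,0.0003,0.002,0,0,0,0.03,-0.002,0.0003,0.002,0,0,0,0.03,-0.002,0.0003,0.002,0,0,0,0.03,-0.002,0.0003,0.002,0,0,0,0.03,-0.002,0.0003,0.002,0,0,0,0.03,-0.002,0.0003,0.002,0,0,0,0.03,-0.002,0.0003,0.002,0,0,0,0.03,-0.002,0.0003,0.002,0,0,0,0.03,-0.002,0.0003,0.002,0,0,0,0.03,-0.002,0.0003,0.002,0,0,0,0.03,-0.002,0.0003,0.002,0,0,0,0.03,-0.002,0.0003,0.002,0,0,0,0.03]}}

```text
t: 8.25
ee_pos: [0.5242, 0.0493, 0.0231]
ee_rot: [0.496, 0.78, -0.208, 0.322]
ft_force: [-1.4, 2.1, 0.2]
width: 0.0297
finger_force: 1.4
```

```bash
python3 -c "
from h import *
foot('f3',[.537,.017])"
```

```text
t 8.3 tcp [0.5243 0.0491 0.0231] F [-0.48  0.78 -0.25] foot [0.538  0.0192] jig [-105.3  -17.3] fwd,lat 0.0329 -0.0002 1056 head z 0.212
```

>>> {"fn": "play_rows", "kwargs": {"targets": [-0.002,0.0003,0.002,0,0,0,0.03,-0.002,0.0003,0.002,0,0,0,0.03,-0.002,0.0003,0.002,0,0,0,0.03,-0.002,0.0003,0.002,0,0,0,0.03,-0.002,0.0003,0.002,0,0,0,0.03,-0.002,0.0003,0.002,0,0,0,0.03,-0.002,0.0003,0.002,0,0,0,0.03,-0.002,0.0003,0.002,0,0,0,0.03,-0.002,0.0003,0.002,0,0,0,0.03,-0.002,0.0003,0.002,0,0,0,0.03,-0.002,0.0003,0.002,0,0,0,0.03,-0.002,0.0003,0.002,0,0,0,0.03,-0.002,0.0003,0.002,0,0,0,0.03,-0.002,0.0003,0.002,0,0,0,0.03,-0.002,0.0003,0.002,0,0,0,0.03,-0.002,0.0003,0.002,0,0,0,0.03]}}

```text
t: 10.3
ee_pos: [0.5476, 0.0104, 0.0231]
ee_rot: [0.496, 0.78, -0.208, 0.322]
ft_force: [-2.1, 2.9, 0.8]
width: 0.0301
finger_force: 1.4
```

```bash
python3 - <<'E'
from h import *
foot('f4',[.563,-.022])
s=take('top','top4'); cv2.imwrite('pics/c4.png',cv2.resize(s['img'][150:280,290:450,::-1],None,fx=4,fy=4,interpolation=cv2.INTER_CUBIC))
E
```

```text
t 10.35 tcp [0.5477 0.0101 0.0231] F [-0.08  0.5   0.73] foot [ 0.5614 -0.0197] jig [-61.9  -4. ] fwd,lat 0.0328 -0.0002 1078 head z 0.212
```

View pics/c4.png

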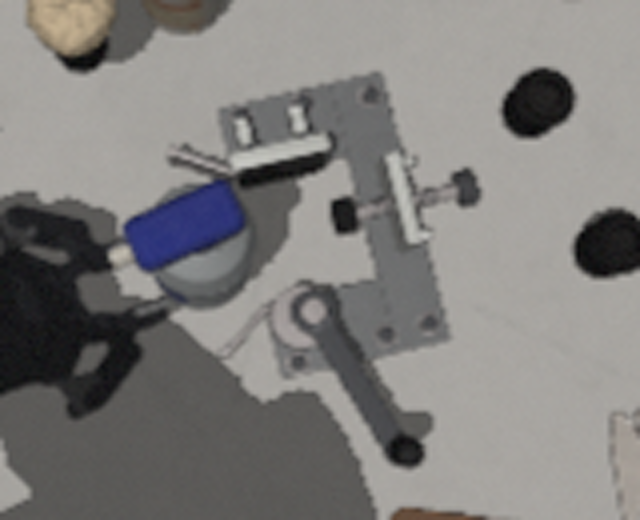

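The bottle stands upright at the mouth of the bay, with its body at crop (205,255), centred between the lead-in plates at (190,160) and (245,330). Both fingers sit behind it.

>>> {"fn": "play_rows", "kwargs": {"targets": [-0.0018,-0.0004,0.0018,0,0,0,0.03,-0.0018,-0.0004,0.0018,0,0,0,0.03,-0.0018,-0.0004,0.0018,0,0,0,0.03,-0.0018,-0.0004,0.0018,0,0,0,0.03,-0.0018,-0.0004,0.0018,0,0,0,0.03,-0.0018,-0.0004,0.0018,0,0,0,0.03,-0.0018,-0.0004,0.0018,0,0,0,0.03,-0.0018,-0.0004,0.0018,0,0,0,0.03,-0.0018,-0.0004,0.0018,0,0,0,0.03,-0.0018,-0.0004,0.0018,0,0,0,0.03,-0.0018,-0.0004,0.0018,0,0,0,0.03,-0.0018,-0.0004,0.0018,0,0,0,0.03,-0.0018,-0.0004,0.0018,0,0,0,0.03,-0.0018,-0.0004,0.0018,0,0,0,0.03]}}

```text
t: 12.15
ee_pos: [0.5576, -0.0243, 0.0231]
ee_rot: [0.496, 0.78, -0.208, 0.322]
ft_force: [-0.7, 3.2, 1.2]
width: 0.0299
finger_force: 1.3
```

```bash
python3 - <<'E'
from h import *
foot('f5',[.571,-.054])
E
```

```text
t 12.2 tcp [ 0.5576 -0.0245  0.0231] F [0.51 1.54 0.64] foot [ 0.5716 -0.0543] jig [-25.9  -2.5] fwd,lat 0.0329 0.0002 1099 head z 0.212
```

>>> {"fn": "play_rows", "kwargs": {"targets": [-0.0012,-0.0003,0.0012,0,0,0,0.03,-0.0012,-0.0003,0.0012,0,0,0,0.03,-0.0012,-0.0003,0.0012,0,0,0,0.03,-0.0012,-0.0003,0.0012,0,0,0,0.03,-0.0012,-0.0003,0.0012,0,0,0,0.03,-0.0012,-0.0003,0.0012,0,0,0,0.03,-0.0007,-0.0002,0.0007,0,0,0,0.03,-0.0007,-0.0002,0.0007,0,0,0,0.03]}}

```text
t: 13.2
ee_pos: [0.5607, -0.0361, 0.0231]
ee_rot: [0.496, 0.78, -0.208, 0.322]
ft_force: [-0.2, 2.4, 1.1]
width: 0.0303
finger_force: 1.4
```

>>> {"fn": "play_rows", "kwargs": {"targets": [-0.0007,-0.0002,0.0007,0,0,0,0.03,-0.0007,-0.0002,0.0007,0,0,0,0.03]}}

```text
t: 13.45
ee_pos: [0.5612, -0.0381, 0.0231]
ee_rot: [0.496, 0.78, -0.208, 0.322]
ft_force: [-1.0, 2.8, 0.3]
width: 0.0301
finger_force: 1.4
```

>>> {"fn": "play_rows", "kwargs": {"targets": [-0.0007,-0.0002,0.0007,0,0,0,0.03,-0.0007,-0.0002,0.0007,0,0,0,0.03]}}

```text
t: 13.7
ee_pos: [0.5616, -0.0401, 0.0231]
ee_rot: [0.496, 0.78, -0.208, 0.322]
ft_force: [-0.8, 2.0, 0.7]
width: 0.0297
finger_force: 1.4
```

>>> {"fn": "play_rows", "kwargs": {"targets": [-0.0007,-0.0002,0.0007,0,0,0,0.03,-0.0007,-0.0002,0.0007,0,0,0,0.03]}}

```text
t: 13.95
ee_pos: [0.5621, -0.042, 0.0231]
ee_rot: [0.496, 0.78, -0.208, 0.322]
ft_force: [-0.5, 4.2, 0.3]
width: 0.0303
finger_force: 1.4
```

>>> {"fn": "play_rows", "kwargs": {"targets": [-0.0007,-0.0002,0.0007,0,0,0,0.03]}}

```text
t: 14.08
ee_pos: [0.5623, -0.043, 0.0231]
ee_rot: [0.496, 0.78, -0.208, 0.322]
ft_force: [-1.2, 2.7, 0.5]
width: 0.0297
finger_force: 1.4
```

>>> {"fn": "play_rows", "kwargs": {"targets": [-0.0007,-0.0002,0.0007,0,0,0,0.03]}}

```text
t: 14.2
ee_pos: [0.5626, -0.044, 0.0231]
ee_rot: [0.495, 0.78, -0.208, 0.322]
ft_force: [-0.7, 4.5, 1.6]
width: 0.0299
finger_force: 2.0
```

>>> {"fn": "play_rows", "kwargs": {"targets": [-0.0007,-0.0002,0.0007,0,0,0,0.03]}}

```text
t: 14.32
ee_pos: [0.5629, -0.0448, 0.0231]
ee_rot: [0.495, 0.78, -0.208, 0.322]
ft_force: [-2.0, 5.9, 1.3]
width: 0.0304
finger_force: 2.8
```

>>> {"fn": "play_rows", "kwargs": {"targets": [0,0,0,0,0,0,0.03,0,0,0,0,0,0,0.03,0,0,0,0,0,0,0.03]}}

```text
t: 14.7
ee_pos: [0.5629, -0.0447, 0.0231]
ee_rot: [0.495, 0.78, -0.208, 0.322]
ft_force: [-1.4, 4.7, 2.0]
width: 0.0298
finger_force: 2.3
```

```bash
python3 - <<'E'
from h import *
foot('f6',[.576,-.074]); print(status.state()['finger_force'])
E
```

```text
t 14.75 tcp [ 0.5628 -0.0448  0.0231] F [-1.46  4.47  0.95] foot [ 0.5769 -0.0745] jig [-5.  -2.3] fwd,lat 0.0329 0.0001 1098 head z 0.212
2.328901973669417
```

Nose contact is felt: the static load holds at about 4.5 N, with the bottle at jig x = -5. I'll back off gently and go to the lever.

>>> {"fn": "play_rows", "kwargs": {"targets": [0.001,0,-0.001,0,0,0,0.03,0.0015,0,-0.0015,0,0,0,0.03,0.003,0,-0.003,0,0,0,0.03,0.005,0,-0.01,0,0,0,0.03,0,0,-0.03,0,0,0,0.03,0,0,-0.04,0,0,0,0.03,0,0,-0.04,0,0,0,0.03]}}

```text
t: 15.62
ee_pos: [0.5218, 0.0435, 0.1056]
ee_rot: [0.496, 0.78, -0.208, 0.322]
ft_force: [0.7, 0.6, -0.2]
width: 0.0299
finger_force: 0.0
```

```bash
python3 - <<'E'
from h import *
foot('f7',[.577,-.0745])
s=load('top4'); n=ray(s,319.5,214.5,.203)[:2]-np.array([.5614,-.0197]); print('nozzle rel world',n, 'jig',[n@ex,n@ey])
V=ori(32,0) # y at 122
print(V.as_matrix().round(2))
plan([([.50,.05,.28],ori(-20,30),6),([.43,-.12,.28],V,8),([.443,-.1445,.11],V,5)],.045)
E
```

```text
t 15.675 tcp [0.5225 0.0462 0.1086] F [0.69 2.13 2.22] foot [ 0.5767 -0.0741] jig [-5.4 -2.3] fwd,lat 0.132 -0.0017 1091 head z 0.212
nozzle rel world [-0.02124299  0.04315616] jig [np.float64(-0.04700227541102182), np.float64(-0.010161914082693102)]
[[-0.85 -0.53  0.  ]
 [-0.53  0.85  0.  ]
 [-0.    0.   -1.  ]]
-0.0187, -0.0032, -0.0217, -4.58, 2.37, -5.95, 0.045,
-0.0174, -0.0033, -0.0227, -4.58, 2.37, -5.95, 0.045,
-0.0161, -0.0032, -0.0237, -4.58, 2.37, -5.95, 0.045,
-0.0148, -0.0028, -0.0245, -4.58, 2.37, -5.95, 0.045,
-0.0135, -0.0023, -0.0253, -4.58, 2.37, -5.95, 0.045,
-0.0123, -0.0016, -0.026, -4.58, 2.37, -5.95, 0.045,
0.0008, -0.023, -0.0005, -1.7, 3.49, -6.35, 0.045,
0.0034, -0.0227, -0.001, -1.7, 3.49, -6.35, 0.045,
0.006, -0.0221, -0.0014, -1.7, 3.49, -6.35, 0.045,
0.0085, -0.0213, -0.0016, -1.7, 3.49, -6.35, 0.045,
0.0109, -0.0202, -0.0016, -1.7, 3.49, -6.35, 0.045,
0.0131, -0.0188, -0.0015, -1.7, 3.49, -6.35, 0.045,
0.0152, -0.0172, -0.0012, -1.7, 3.49, -6.35, 0.045,
0.0171, -0.0154, -0.0007, -1.7, 3.49, -6.35, 0.045,
0.0004, -0.0055, 0.034, 0, -0, 0, 0.045,
0.0004, -0.0055, 0.034, 0, -0, 0, 0.045,
0.0004, -0.0055, 0.034, 0, -0, 0, 0.045,
0.0004, -0.0055, 0.034, 0, -0, 0, 0.045,
0.0004, -0.0055, 0.034, 0, -0, 0, 0.045
```

>>> {"fn": "play_rows", "kwargs": {"targets": [-0.0187,-0.003,-0.022,-4.6,2.4,-6,0.045,-0.0174,-0.003,-0.023,-4.6,2.4,-6,0.045,-0.016,-0.003,-0.0235,-4.6,2.4,-6,0.045,-0.015,-0.003,-0.0245,-4.6,2.4,-6,0.045,-0.0135,-0.0025,-0.0255,-4.6,2.4,-6,0.045,-0.0125,-0.0015,-0.026,-4.6,2.4,-6,0.045,0.001,-0.023,-0.0005,-1.7,3.5,-6.3,0.045,0.0035,-0.0225,-0.001,-1.7,3.5,-6.3,0.045,0.006,-0.022,-0.0015,-1.7,3.5,-6.3,0.045,0.0085,-0.0215,-0.0015,-1.7,3.5,-6.3,0.045,0.011,-0.02,-0.0015,-1.7,3.5,-6.3,0.045,0.013,-0.019,-0.0015,-1.7,3.5,-6.3,0.045,0.015,-0.017,-0.001,-1.7,3.5,-6.3,0.045,0.017,-0.0155,-0.001,-1.7,3.5,-6.3,0.045,0,0,0,0,0,0,0.045]}}

```text
t: 17.55
ee_pos: [0.4318, -0.1235, 0.2764]
ee_rot: [-0.274, 0.962, 0.002, -0.005]
ft_force: [0.6, -1.0, -0.2]
width: 0.0452
finger_force: 0.0
```

```bash
python3 - <<'E'
from h import *
st=status.state(); print(st['t'],st['joint_pos'].round(2),st['ee_pos'].round(4),st['ft_force'].round(2)); print(Ro.from_quat(st['ee_rot']).as_matrix().round(3))
plan([([.443,-.1445,.12],ori(32,0),4),([.443,-.1445,.055],ori(32,0),4)],.045)
E
```

```text
17.55 [-0.28  0.1  -0.07  1.41 -0.   -0.83] [ 0.4318 -0.1235  0.2764] [ 0.56 -0.97 -0.17]
[[-0.85  -0.526 -0.011]
 [-0.526  0.85   0.   ]
 [ 0.009  0.006 -1.   ]]
0, -0.0062, 0.0391, 0.09, -0.13, -0.06, 0.045,
0.0001, -0.0061, 0.0391, 0.09, -0.13, -0.06, 0.045,
0.0002, -0.006, 0.0391, 0.09, -0.13, -0.06, 0.045,
0.0003, -0.006, 0.0391, 0.09, -0.13, -0.06, 0.045,
0, -0, 0.0163, 0, -0, 0, 0.045,
0, -0, 0.0163, 0, -0, 0, 0.045,
0, -0, 0.0163, 0, -0, 0, 0.045,
0, -0, 0.0163, 0, -0, 0, 0.045
```

>>> {"fn": "play_rows", "kwargs": {"targets": [0,-0.006,0.039,0,0,0,0.045,0,-0.006,0.039,0,0,0,0.045,0,-0.006,0.039,0,0,0,0.045,0,-0.006,0.039,0,0,0,0.045,0,0,0,0,0,0,0.045]}}

```text
t: 18.18
ee_pos: [0.4411, -0.142, 0.1191]
ee_rot: [-0.274, 0.962, 0.003, -0.006]
ft_force: [-0.3, 0.2, 0.7]
width: 0.0448
finger_force: 0.0
```

```bash
python3 - <<'E'
from h import *
print(status.state()['ee_pos'])
s=take('side','side8'); cv2.imwrite('pics/c8.png',cv2.resize(s['img'][170:330,250:450,::-1],None,fx=3.5,fy=3.5,interpolation=cv2.INTER_CUBIC))
E
```

```text
[ 0.44110269 -0.14199264  0.11906482]
```

View pics/c8.png

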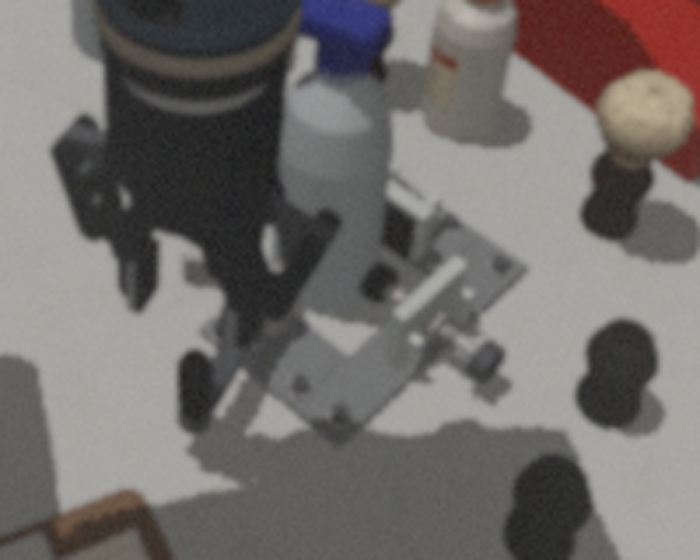

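The bottle stands at the nose at crop (385,285). The fingertips at (140,300) and (245,330) straddle the lever grip, which is at (195,390) below them.

>>> {"fn": "play_rows", "kwargs": {"targets": [0,-0.003,0.016,0,0,0,0.045,0,0,0.016,0,0,0,0.045,0,0,0.016,0,0,0,0.045,0,0,0.016,0,0,0,0.045,0,0,0,0,0,0,0.045]}}

```text
t: 18.85
ee_pos: [0.4443, -0.1455, 0.0578]
ee_rot: [-0.274, 0.962, 0.001, -0.004]
ft_force: [-0.9, 0.2, -0.2]
width: 0.0451
finger_force: 0.0
```

```bash
python3 - <<'E'
from h import *
st=status.state();print(st['ee_pos'].round(4),st['ft_force'].round(2),st['finger_force'])
pv=jw(0,-56); r=.0985
p0=st['ee_pos']; a0=-148.; way=[]
n=22
for i in range(1,n+1):
    a=a0-108*i/n; th=a-90  # tangent dir; lead of tool ahead of grip: rear finger inner at -22.5mm, grip radius 9.5 -> grip 13 behind center
    q=pv+r*np.array([np.cos(np.radians(a)),np.sin(np.radians(a))])
    q=q+ .013*min(1,i/3)*np.array([np.cos(np.radians(th)),np.sin(np.radians(th))])
    way.append(([q[0],q[1],.055],ori(th-90,0),1))
plan(way,.045)
print('final',way[-1][0],wj(way[-1][0]))
E
```

```text
[ 0.4443 -0.1455  0.0578] [-0.92  0.19 -0.24] 0.0
0.0004, 0.0145, 0.0029, 0.23, -0.39, 4.75, 0.045,
-0.0011, 0.0127, 0, 0, -0, 4.91, 0.045,
-0.0015, 0.0127, 0, 0, 0, 4.91, 0.045,
-0.0015, 0.0084, 0, 0, 0, 4.91, 0.045,
-0.0015, 0.0084, 0, -0, 0, 4.91, 0.045,
-0.0015, 0.0084, -0, 0, -0, 4.91, 0.045,
-0.0015, 0.0084, -0, -0, -0, 4.91, 0.045,
-0.0015, 0.0084, 0, 0, 0, 4.91, 0.045,
-0.0015, 0.0084, -0, -0, -0, 4.91, 0.045,
-0.0015, 0.0084, -0, -0, -0, 4.91, 0.045,
-0.0015, 0.0084, 0, 0, 0, 4.91, 0.045,
-0.0015, 0.0084, -0, -0, -0, 4.91, 0.045,
-0.0015, 0.0084, -0, -0, 0, 4.91, 0.045,
-0.0015, 0.0084, 0, 0, -0, 4.91, 0.045,
-0.0015, 0.0084, 0, 0, -0, 4.91, 0.045,
-0.0015, 0.0084, -0, -0, -0, 4.91, 0.045,
-0.0015, 0.0084, 0, 0, 0, 4.91, 0.045,
-0.0015, 0.0084, -0, -0, -0, 4.91, 0.045,
-0.0015, 0.0084, -0, -0, 0, 4.91, 0.045,
-0.0015, 0.0084, -0, -0, -0, 4.91, 0.045,
-0.0015, 0.0084, 0, 0, 0, 4.91, 0.045,
-0.0015, 0.0084, 0, -0, 0, 4.91, 0.045
final [np.float64(0.5147645377250207), np.float64(0.006367113680981349), 0.055] [-98.47168214 -42.9589569 ]
```

>>> {"fn": "play_rows", "kwargs": {"targets": [0,0.0145,0.003,0,0,4.9,0.045,-0.001,0.0125,0,0,0,4.9,0.045,-0.0015,0.0125,0,0,0,4.9,0.045,-0.0015,0.0085,0,0,0,4.9,0.045,-0.0015,0.0085,0,0,0,4.9,0.045,-0.0015,0.0085,0,0,0,4.9,0.045,-0.0015,0.0085,0,0,0,4.9,0.045,-0.0015,0.0085,0,0,0,4.9,0.045,-0.0015,0.0085,0,0,0,4.9,0.045]}}

```text
t: 19.98
ee_pos: [0.4327, -0.0589, 0.0555]
ee_rot: [0.109, 0.994, -0.001, -0.004]
ft_force: [-3.5, -4.4, 0.1]
width: 0.0449
finger_force: 2.4
```

```bash
cat >> h.py <<'E'
def lev():
    st=status.state();R=Ro.from_quat(st['ee_rot']).as_matrix(); g=st['ee_pos'][:2]-.013*R[:2,1]; d=g-jw(0,-56)
    print(st['t'],st['ee_pos'].round(4),'F',st['ft_force'].round(1),'jig',wj(st['ee_pos']).round(1),'grip r,ang(jig)',np.hypot(*d).round(4),(np.degrees(np.arctan2(d[1],d[0]))+76)%360-360,'yaw y',np.degrees(np.arctan2(R[1,1],R[0,1])).round(1),st['finger_force'])
E
python3 -c "
from h import *
lev();foot('f9',[.5767,-.074])"
```

```text
19.975 [ 0.4327 -0.0589  0.0555] F [-3.5 -4.4  0.1] jig [ -55.  -138.4] grip r,ang(jig) 0.0983 -116.165972123469 yaw y 77.5 2.4350683973170817
t 20.025 tcp [ 0.433  -0.0582  0.0555] F [-2.27 -1.97  0.99] foot [ 0.5805 -0.0737] jig [-4.9  1.4] fwd,lat 0.0763 0.1271 1102 head z 0.212
```

```bash
python3 - <<'E'
from h import *
pv=jw(0,-56); r=.097
way=[];n=13
for i in range(1,n+1):
    a=-76-116.2-60*i/n; th=a-90
    q=pv+r*np.array([np.cos(np.radians(a)),np.sin(np.radians(a))])+.013*np.array([np.cos(np.radians(th)),np.sin(np.radians(th))])
    way.append(([q[0],q[1],.055],ori(th-90,min(18,1.8*i)),1))
plan(way,.045)
E
```

```text
-0.0024, 0.0071, 0.0005, -0.1, -2.23, 4.15, 0.045,
-0.0014, 0.0078, 0, 0.22, -1.8, 4.61, 0.045,
-0.0014, 0.0078, 0.0001, 0.36, -1.8, 4.6, 0.045,
-0.0014, 0.0078, 0.0001, 0.51, -1.8, 4.59, 0.045,
-0.0013, 0.0078, 0.0002, 0.65, -1.8, 4.57, 0.045,
-0.0013, 0.0078, 0.0002, 0.79, -1.8, 4.55, 0.045,
-0.0013, 0.0078, 0.0003, 0.94, -1.8, 4.52, 0.045,
-0.0013, 0.0078, 0.0003, 1.08, -1.8, 4.49, 0.045,
-0.0013, 0.0078, 0.0003, 1.22, -1.8, 4.45, 0.045,
-0.0013, 0.0078, 0.0004, 1.36, -1.8, 4.41, 0.045,
-0.0013, 0.0078, 0.0004, 1.43, 0, 4.39, 0.045,
-0.0013, 0.0078, 0.0004, 1.43, -0, 4.39, 0.045,
-0.0013, 0.0078, 0.0004, 1.43, 0, 4.39, 0.045
```

>>> {"fn": "play_rows", "kwargs": {"targets": [-0.0024,0.007,0.0005,0,-2.2,4.2,0.045,-0.0014,0.0078,0,0.2,-1.8,4.6,0.045,-0.0014,0.0078,0,0.4,-1.8,4.6,0.045,-0.0014,0.0078,0,0.5,-1.8,4.6,0.045,-0.0013,0.0078,0,0.6,-1.8,4.6,0.045,-0.0013,0.0078,0,0.8,-1.8,4.6,0.045,-0.0013,0.0078,0,0.9,-1.8,4.5,0.045]}}

```text
t: 20.9
ee_pos: [0.4662, -0.0158, 0.0559]
ee_rot: [0.375, 0.92, -0.042, 0.103]
ft_force: [-1.1, -6.3, -1.3]
width: 0.0449
finger_force: 2.8
```

```bash
python3 -c "
from h import *
lev();foot('f10',[.58,-.074])"
```

```text
20.9 [ 0.4662 -0.0158  0.0559] F [-1.1 -6.3 -1.3] jig [-88.7 -95.5] grip r,ang(jig) 0.0962 -148.29688026056934 yaw y 45.7 2.809742277022451
t 20.95 tcp [ 0.4666 -0.0151  0.0558] F [-0.28 -4.69  1.89] foot [ 0.5838 -0.0759] jig [-1.9  4.1] fwd,lat 0.1046 0.0805 1094 head z 0.213
```

>>> {"fn": "play_rows", "kwargs": {"targets": [-0.0013,0.0078,0.0003,1.1,-1.8,4.5,0.045,-0.0013,0.0078,0.0003,1.2,-1.8,4.4,0.045,-0.0013,0.0078,0.0004,1.4,-1.8,4.4,0.045,-0.0013,0.0078,0.0004,1.4,0,4.4,0.045,-0.0013,0.0078,0.0004,1.4,0,4.4,0.045]}}

```text
t: 21.58
ee_pos: [0.4998, 0.0024, 0.0553]
ee_rot: [0.547, 0.823, -0.087, 0.129]
ft_force: [-5.3, -3.5, 2.6]
width: 0.0449
finger_force: 3.2
```

```bash
python3 - <<'E'
from h import *
lev()
s=take('side','side11'); cv2.imwrite('pics/c11.png',cv2.resize(s['img'][80:340,220:460,::-1],None,fx=2.3,fy=2.3,interpolation=cv2.INTER_CUBIC))
E
```

```text
21.575 [0.4998 0.0024 0.0553] F [-5.3 -3.5  2.6] jig [-98.2 -58.4] grip r,ang(jig) 0.0975 -170.9546179494805 yaw y 22.7 3.1732592219486833
```

View pics/c11.png

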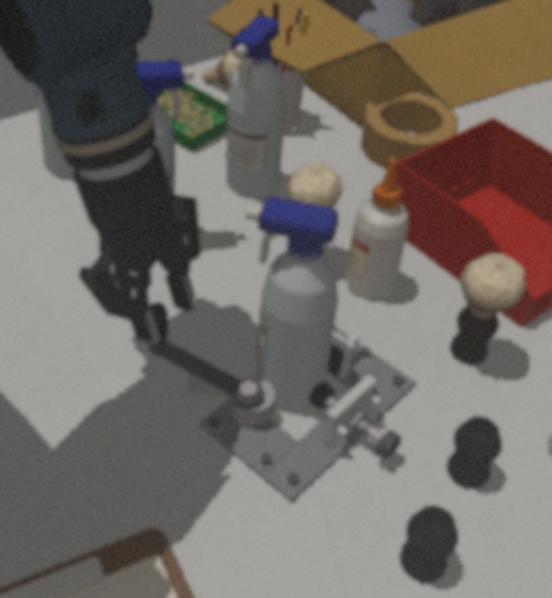

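The bottle is upright against the nose at crop (320,390). The lever is nearly along jig -x, with the grip at crop (155,325). I'll go on in small steps until the end stop is felt.

>>> {"fn": "play_rows", "kwargs": {"targets": [-0.001,0.004,0,0.6,0,2,0.045,-0.001,0.004,0,0.6,0,2,0.045,0,0.002,0,0,0,0,0.045]}}

```text
t: 22.0
ee_pos: [0.5093, 0.0048, 0.0552]
ee_rot: [0.575, 0.803, -0.091, 0.126]
ft_force: [-6.8, 1.7, 0.6]
width: 0.0449
finger_force: 3.0
```

>>> {"fn": "play_rows", "kwargs": {"targets": [0,0.0015,0,0,0,0,0.045,0,0,0,0,0,0,0.045]}}

```text
t: 22.25
ee_pos: [0.5106, 0.0053, 0.0553]
ee_rot: [0.575, 0.803, -0.091, 0.126]
ft_force: [-5.4, 2.6, 0.8]
width: 0.0449
finger_force: 2.5
```

```bash
python3 -c "
from h import *
lev()"
```

```text
22.25 [0.5106 0.0053 0.0553] F [-5.4  2.6  0.8] jig [-98.4 -47.2] grip r,ang(jig) 0.0975 -177.52013769525553 yaw y 18.8 2.471600293647498
```

>>> {"fn": "play_rows", "kwargs": {"targets": [0,0.0015,0,0,0,0,0.045,0,0.001,0,0,0,0,0.045]}}

```text
t: 22.5
ee_pos: [0.5111, 0.0055, 0.055]
ee_rot: [0.575, 0.803, -0.092, 0.125]
ft_force: [-15.4, 1.1, 7.7]
width: 0.0451
finger_force: 6.9
```

>>> {"fn": "play_rows", "kwargs": {"targets": [0,0.0015,0,0,0,0,0.045,0,0.001,0,0,0,0,0.045]}}

```text
t: 22.75
ee_pos: [0.5112, 0.0056, 0.0548]
ee_rot: [0.575, 0.803, -0.094, 0.124]
ft_force: [-22.6, -1.0, 14.2]
width: 0.0449
finger_force: 11.0
```

>>> {"fn": "play_rows", "kwargs": {"targets": [0,0.0015,0,0,0,0,0.045,0,0.001,0,0,0,0,0.045]}}

```text
t: 23.0
ee_pos: [0.5113, 0.0056, 0.0546]
ee_rot: [0.575, 0.804, -0.095, 0.123]
ft_force: [-31.2, -2.1, 20.8]
width: 0.0451
finger_force: 15.1
```

The end stop is firmly felt. I'll release, centre the fingers round the grip and withdraw.

>>> {"fn": "play_rows", "kwargs": {"targets": [0,-0.005,0,0,0,0,0.045,0,-0.005,0,0,0,0,0.045,0,-0.007,0,0,0,0,0.045,0,0,0,0,0,0,0.045,0,0,-0.015,0,0,0,0.045,0,0,-0.025,0,0,0,0.045,0,0,-0.035,0,0,0,0.045,0,0,-0.035,0,0,0,0.045,0,0,-0.035,0,0,0,0.045,0,0,-0.03,0,0,0,0.045,0,0,0,0,0,0,0.045]}}

```text
t: 24.38
ee_pos: [0.4869, 0.0538, 0.2234]
ee_rot: [0.576, 0.802, -0.089, 0.128]
ft_force: [0.3, -0.0, -0.7]
width: 0.045
finger_force: 0.0
```

```bash
python3 - <<'E'
from h import *
foot('f12',[.585,-.077])
s=take('top','top12');a=load('top0')
P=cloud(s);z=P[...,2];d=P[...,:2]-jw(0,-56);r=np.hypot(d[...,0],d[...,1])
m=(z>.06)&(z<.1)&(r>.085)&(r<.115)&(s['depth']>0); g=np.median(P[m],0) if m.any() else None; print('grip',m.sum(),g,wj(g) if g is not None else '')
cv2.imwrite('pics/c12.png',cv2.resize(s['img'][110:290,270:470,::-1],None,fx=3,fy=3,interpolation=cv2.INTER_CUBIC))
E
```

```text
t 24.425 tcp [0.4863 0.0534 0.222 ] F [ 1.01 -0.52 -0.72] foot [ 0.5844 -0.0766] jig [-1.1  4.6] fwd,lat 0.1593 0.034 1084 head z 0.212
grip 47 [0.49652312 0.00453029 0.09010288] [-101.10438865  -61.09764502]
```

View pics/c12.png

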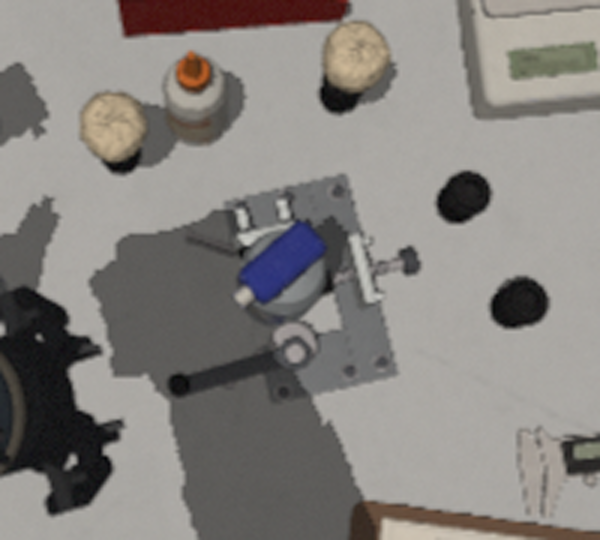

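The bottle is clamped upright between fence and cam. The lever is fully over, with the grip at crop (180,384), and the bystanders are in place. The gripper is clear at the left.

```bash
python3 -c "
from h import *
print(workorder.sign_off())"
```

```text
the job is handed in; nothing more can be done
None
```

I pushed the spray bottle upright against the end stop's nose, swung the cam lever to its end stop so the bottle is clamped against the fence, and handed the job in; sign-off returned no verdict.

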